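Transfer a row of specimen pots to the laboratory rack in the same order

ROBOT

A 6-joint arm with a two-finger parallel gripper is mounted at the origin on the work surface. World frame = base frame: x ahead of the robot, y to its left, z up, the work surface at z = 0. Lengths are in m, angles in rad, forces in N, time in s.
With the tool pointing down it reaches from about 0.275 to 0.825 m from the base axis. Payload 4.9 kg.
Tool frame: the origin (TCP) lies at the very end of the fingers, on their centre line; the grasp point (between the pads) lies manip.pinch_z behind it (manip.pinch_z is the distance from the TCP to the grasp point, in m); z points along the fingers, y is the line along which they close (so a half turn about z gives the same grasp; the last joint's range is limited). The gripper opens to 85 mm and grips with 20 to 120 N. Pads are 22 mm wide; open, the fingers measure 114 mm over their backs; the gripper's body (76 mm by 85 mm) begins 54 mm behind the grasp point. The pads swing forward as they close: fully open they stand 13 mm farther back than shut.
Start: joints at [1.14, 0.326, -0.193, 1.052, 0, 1.437], TCP at [0.161, 0.526, 0.231] pointing down, gripper open.
Joint ranges: [-2.65, 2.65], [-0.97, 1.79], [-1.3, 1.35], [-1.93, 2.1], [-1.47, 1.37], [-3.14, 3.14]. Speed limits (rad/s): [2.57, 2.57, 3.14, 3.14, 3.14, 3.14].

INTERFACE

Orientations are given as a unit quaternion [x, y, z, w].
In Python, from workcell import manip, imaging gives the robot as it stands. Calls block until the motion is done:
- manip.move_pose(position, orientation): joint-space move of the TCP to a pose.
- manip.move_straight(position, frame=None, velocity=0.15, stop_force=None): straight line of the TCP; frame=None keeps the orientation; velocity is the mean speed in m/s. With stop_force (N) it stops when the force on the tool has changed by that much, and returns True; else False.
- manip.move_j(angles): joint-space move.
- manip.grip(opening, newtons=None): finger opening in m; newtons is the grip in N (None keeps the last); returns when the fingers have stopped.
- manip.hold(seconds).
- manip.inverse_kinematics(position, orientation): joint angles nearest the present ones, or None.
- manip.get_state(): the state.
- imaging.grab_frame(name): name is "side" or "top"; returns a dict with "pixels" (384x512x3 uint8, red, green, blue), "fx", "fy", "cx", "cy" (pixels), "R" (3x3) and "t" (3): a world point X has camera coordinates R X + t. Camera axes: x right, y down, z forward; pixel columns grow to the right and rows downward; lengths in m; the calibration is good to about 2 mm. A picture is of the moment at which its call begins. There is no depth.
A pose or a line that the arm cannot do raises manip.Unreachable and nothing moves.
- manip.sign_off(): hands the job in; it is judged then, once.
The state is a dict: "time_s": time; "q": joint angles; "qvel": joint speeds; "effort": joint torques, N m; "tcp_pos": TCP position; "ee_rot": TCP orientation; "ft_force": force on the tool from outside, world axes, zero at the start; "ft_torque": the same for the moment, N m; "finger_gap": finger opening in m; "grip_force": force on a finger pad.
Only numpy, scipy, OpenCV 4.12 (cv2) and the standard library are available. Lean on these libraries where they do the work, as an engineer would, in place of code of your own. Each camera call takes 0.05 s, during which the arm holds its last target. There are 200 camera calls.

TASK

The four specimen pots in the white ward rack stand in the order in which they were taken, counted from the end with the red clip; put them into the dark blue laboratory rack in the same order, counted from its own red clip. So that nothing gets mixed up, move them one at a time beginning with the pot next to the red clip, and set each one upright in its place before you lift the next. Set the pots down without dropping or tipping them, and leave the tube rack, the sanitiser and the tape where they are.

Things in the scene. Friction and masses are not known exactly. Their poses are not given: they have to be found in the camera images.
- pot_purple: Specimen pot with a purple screw lid, round, upright: body 40 mm diameter and 48 mm tall, white with a paper label and a thin purple band; lid 44 mm diameter and 14 mm tall; 62 mm tall in all, about 60 g. Starts in one of the places of the ward rack, up to 4 mm off its centre. Origin: centre of its underside; z is its axis, up.
- pot_yellow: Specimen pot with a yellow screw lid, round, upright: body 40 mm diameter and 48 mm tall, white with a paper label and a thin yellow band; lid 44 mm diameter and 14 mm tall; 62 mm tall in all, about 60 g. Starts in one of the places of the ward rack, up to 4 mm off its centre. Origin: centre of its underside; z is its axis, up.
- pot_green: Specimen pot with a green screw lid, round, upright: body 40 mm diameter and 48 mm tall, white with a paper label and a thin green band; lid 44 mm diameter and 14 mm tall; 62 mm tall in all, about 60 g. Starts in one of the places of the ward rack, up to 4 mm off its centre. Origin: centre of its underside; z is its axis, up.
- pot_black: Specimen pot with a black screw lid, round, upright: body 40 mm diameter and 48 mm tall, white with a paper label and a thin black band; lid 44 mm diameter and 14 mm tall; 62 mm tall in all, about 60 g. Starts in one of the places of the ward rack, up to 4 mm off its centre. Origin: centre of its underside; z is its axis, up.
- ward_rack: White specimen rack, a pot in each place at the start. 64 x 280 mm, fixed. Four square places in a row along y, 56 mm inside, centres at x = 0, y = +90 (first), +30, -30, -90 mm (fourth); floor 5 mm, wall tops 30 mm above the desk, walls and dividers 4 mm thick. A red clip (40 x 15 mm) on the end lug at y = +130 mm marks the first end. Origin: middle of the underside, z up.
- lab_rack: Dark blue laboratory rack, empty at the start. 64 x 280 mm, fixed. Four square places in a row along y, 56 mm inside, centres at x = 0, y = +90 (first), +30, -30, -90 mm (fourth); floor 5 mm, wall tops 30 mm above the desk, walls and dividers 4 mm thick. A red clip (40 x 15 mm) on the end lug at y = +130 mm marks the first end. Origin: middle of the underside, z up.
- tube_rack: Bystander: clear bluish rack of blood tubes, 108 x 154 mm, 88 mm tall with its tubes, loose on the desk beyond the work. Origin: centre of its underside.
- sanitiser: Bystander: pump bottle of hand sanitiser, 62 mm diameter, 157 mm tall, loose, on the left of the work. Origin: centre of its underside.
- tape_roll: Bystander: cream roll of tape lying flat, 64 mm outer diameter, 25 mm tall, loose, between the robot and the work. Origin: centre of its underside.
Things that resemble listed ones, but are neither listed nor needed, are in the scene too. Of the things that look like the pot_yellow, the larger one is meant.

How it is judged:
On the way, in this order (a step that is already met when the one before it is completed fails the run):
1. a pot from the ward rack stands in the first place of the blue rack (((x of pot_purple in the frame of lab_rack between -0.012 and 0.012 m and y of pot_purple in the frame of lab_rack between 0.078 and 0.102 m and z of pot_purple in the frame of lab_rack below 0.01 m and angle between pot_purple's own z axis and vertical below 0.12 rad) or (x of pot_yellow in the frame of lab_rack between -0.012 and 0.012 m and y of pot_yellow in the frame of lab_rack between 0.078 and 0.102 m and z of pot_yellow in the frame of lab_rack below 0.01 m and angle between pot_yellow's own z axis and vertical below 0.12 rad) or (x of pot_green in the frame of lab_rack between -0.012 and 0.012 m and y of pot_green in the frame of lab_rack between 0.078 and 0.102 m and z of pot_green in the frame of lab_rack below 0.01 m and angle between pot_green's own z axis and vertical below 0.12 rad) or (x of pot_black in the frame of lab_rack between -0.012 and 0.012 m and y of pot_black in the frame of lab_rack between 0.078 and 0.102 m and z of pot_black in the frame of lab_rack below 0.01 m and angle between pot_black's own z axis and vertical below 0.12 rad))), for 0.2 s.
2. a pot from the ward rack stands in the second place of the blue rack (((x of pot_purple in the frame of lab_rack between -0.012 and 0.012 m and y of pot_purple in the frame of lab_rack between 0.018 and 0.042 m and z of pot_purple in the frame of lab_rack below 0.01 m and angle between pot_purple's own z axis and vertical below 0.12 rad) or (x of pot_yellow in the frame of lab_rack between -0.012 and 0.012 m and y of pot_yellow in the frame of lab_rack between 0.018 and 0.042 m and z of pot_yellow in the frame of lab_rack below 0.01 m and angle between pot_yellow's own z axis and vertical below 0.12 rad) or (x of pot_green in the frame of lab_rack between -0.012 and 0.012 m and y of pot_green in the frame of lab_rack between 0.018 and 0.042 m and z of pot_green in the frame of lab_rack below 0.01 m and angle between pot_green's own z axis and vertical below 0.12 rad) or (x of pot_black in the frame of lab_rack between -0.012 and 0.012 m and y of pot_black in the frame of lab_rack between 0.018 and 0.042 m and z of pot_black in the frame of lab_rack below 0.01 m and angle between pot_black's own z axis and vertical below 0.12 rad))), for 0.2 s.
3. a pot from the ward rack stands in the third place of the blue rack (((x of pot_purple in the frame of lab_rack between -0.012 and 0.012 m and y of pot_purple in the frame of lab_rack between -0.042 and -0.018 m and z of pot_purple in the frame of lab_rack below 0.01 m and angle between pot_purple's own z axis and vertical below 0.12 rad) or (x of pot_yellow in the frame of lab_rack between -0.012 and 0.012 m and y of pot_yellow in the frame of lab_rack between -0.042 and -0.018 m and z of pot_yellow in the frame of lab_rack below 0.01 m and angle between pot_yellow's own z axis and vertical below 0.12 rad) or (x of pot_green in the frame of lab_rack between -0.012 and 0.012 m and y of pot_green in the frame of lab_rack between -0.042 and -0.018 m and z of pot_green in the frame of lab_rack below 0.01 m and angle between pot_green's own z axis and vertical below 0.12 rad) or (x of pot_black in the frame of lab_rack between -0.012 and 0.012 m and y of pot_black in the frame of lab_rack between -0.042 and -0.018 m and z of pot_black in the frame of lab_rack below 0.01 m and angle between pot_black's own z axis and vertical below 0.12 rad))), for 0.2 s.
4. a pot from the ward rack stands in the fourth place of the blue rack (((x of pot_purple in the frame of lab_rack between -0.012 and 0.012 m and y of pot_purple in the frame of lab_rack between -0.102 and -0.078 m and z of pot_purple in the frame of lab_rack below 0.01 m and angle between pot_purple's own z axis and vertical below 0.12 rad) or (x of pot_yellow in the frame of lab_rack between -0.012 and 0.012 m and y of pot_yellow in the frame of lab_rack between -0.102 and -0.078 m and z of pot_yellow in the frame of lab_rack below 0.01 m and angle between pot_yellow's own z axis and vertical below 0.12 rad) or (x of pot_green in the frame of lab_rack between -0.012 and 0.012 m and y of pot_green in the frame of lab_rack between -0.102 and -0.078 m and z of pot_green in the frame of lab_rack below 0.01 m and angle between pot_green's own z axis and vertical below 0.12 rad) or (x of pot_black in the frame of lab_rack between -0.012 and 0.012 m and y of pot_black in the frame of lab_rack between -0.102 and -0.078 m and z of pot_black in the frame of lab_rack below 0.01 m and angle between pot_black's own z axis and vertical below 0.12 rad))), for 0.2 s.
At the end, for the whole second after the job is handed in: One pot in each place of the blue rack, in the ward rack's order from the red clip: upright within 7 degrees, within 5 mm of the place's floor and 12 mm of its centre along and across, released and at rest (((x of pot_purple in the frame of lab_rack between -0.012 and 0.012 m and y of pot_purple in the frame of lab_rack between 0.078 and 0.102 m and z of pot_purple in the frame of lab_rack below 0.01 m and angle between pot_purple's own z axis and vertical below 0.12 rad) or (x of pot_yellow in the frame of lab_rack between -0.012 and 0.012 m and y of pot_yellow in the frame of lab_rack between 0.078 and 0.102 m and z of pot_yellow in the frame of lab_rack below 0.01 m and angle between pot_yellow's own z axis and vertical below 0.12 rad) or (x of pot_green in the frame of lab_rack between -0.012 and 0.012 m and y of pot_green in the frame of lab_rack between 0.078 and 0.102 m and z of pot_green in the frame of lab_rack below 0.01 m and angle between pot_green's own z axis and vertical below 0.12 rad) or (x of pot_black in the frame of lab_rack between -0.012 and 0.012 m and y of pot_black in the frame of lab_rack between 0.078 and 0.102 m and z of pot_black in the frame of lab_rack below 0.01 m and angle between pot_black's own z axis and vertical below 0.12 rad)) and ((x of pot_purple in the frame of lab_rack between -0.012 and 0.012 m and y of pot_purple in the frame of lab_rack between 0.018 and 0.042 m and z of pot_purple in the frame of lab_rack below 0.01 m and angle between pot_purple's own z axis and vertical below 0.12 rad) or (x of pot_yellow in the frame of lab_rack between -0.012 and 0.012 m and y of pot_yellow in the frame of lab_rack between 0.018 and 0.042 m and z of pot_yellow in the frame of lab_rack below 0.01 m and angle between pot_yellow's own z axis and vertical below 0.12 rad) or (x of pot_green in the frame of lab_rack between -0.012 and 0.012 m and y of pot_green in the frame of lab_rack between 0.018 and 0.042 m and z of pot_green in the frame of lab_rack below 0.01 m and angle between pot_green's own z axis and vertical below 0.12 rad) or (x of pot_black in the frame of lab_rack between -0.012 and 0.012 m and y of pot_black in the frame of lab_rack between 0.018 and 0.042 m and z of pot_black in the frame of lab_rack below 0.01 m and angle between pot_black's own z axis and vertical below 0.12 rad)) and ((x of pot_purple in the frame of lab_rack between -0.012 and 0.012 m and y of pot_purple in the frame of lab_rack between -0.042 and -0.018 m and z of pot_purple in the frame of lab_rack below 0.01 m and angle between pot_purple's own z axis and vertical below 0.12 rad) or (x of pot_yellow in the frame of lab_rack between -0.012 and 0.012 m and y of pot_yellow in the frame of lab_rack between -0.042 and -0.018 m and z of pot_yellow in the frame of lab_rack below 0.01 m and angle between pot_yellow's own z axis and vertical below 0.12 rad) or (x of pot_green in the frame of lab_rack between -0.012 and 0.012 m and y of pot_green in the frame of lab_rack between -0.042 and -0.018 m and z of pot_green in the frame of lab_rack below 0.01 m and angle between pot_green's own z axis and vertical below 0.12 rad) or (x of pot_black in the frame of lab_rack between -0.012 and 0.012 m and y of pot_black in the frame of lab_rack between -0.042 and -0.018 m and z of pot_black in the frame of lab_rack below 0.01 m and angle between pot_black's own z axis and vertical below 0.12 rad)) and ((x of pot_purple in the frame of lab_rack between -0.012 and 0.012 m and y of pot_purple in the frame of lab_rack between -0.102 and -0.078 m and z of pot_purple in the frame of lab_rack below 0.01 m and angle between pot_purple's own z axis and vertical below 0.12 rad) or (x of pot_yellow in the frame of lab_rack between -0.012 and 0.012 m and y of pot_yellow in the frame of lab_rack between -0.102 and -0.078 m and z of pot_yellow in the frame of lab_rack below 0.01 m and angle between pot_yellow's own z axis and vertical below 0.12 rad) or (x of pot_green in the frame of lab_rack between -0.012 and 0.012 m and y of pot_green in the frame of lab_rack between -0.102 and -0.078 m and z of pot_green in the frame of lab_rack below 0.01 m and angle between pot_green's own z axis and vertical below 0.12 rad) or (x of pot_black in the frame of lab_rack between -0.012 and 0.012 m and y of pot_black in the frame of lab_rack between -0.102 and -0.078 m and z of pot_black in the frame of lab_rack below 0.01 m and angle between pot_black's own z axis and vertical below 0.12 rad)) and linear speed of each of pot_purple, pot_yellow, pot_green, pot_black below 0.02 m/s); the robot touches nothing.
It fails at once if the second, third or fourth pot of the ward rack is taken from its place while no pot stands in the place before that one in the blue rack ((not ((x of pot_purple in the frame of ward_rack between -0.02 and 0.02 m and y of pot_purple in the frame of ward_rack between 0.01 and 0.05 m and z of pot_purple in the frame of ward_rack below 0.025 m) or (x of pot_yellow in the frame of ward_rack between -0.02 and 0.02 m and y of pot_yellow in the frame of ward_rack between 0.01 and 0.05 m and z of pot_yellow in the frame of ward_rack below 0.025 m) or (x of pot_green in the frame of ward_rack between -0.02 and 0.02 m and y of pot_green in the frame of ward_rack between 0.01 and 0.05 m and z of pot_green in the frame of ward_rack below 0.025 m) or (x of pot_black in the frame of ward_rack between -0.02 and 0.02 m and y of pot_black in the frame of ward_rack between 0.01 and 0.05 m and z of pot_black in the frame of ward_rack below 0.025 m)) and not ((x of pot_purple in the frame of lab_rack between -0.02 and 0.02 m and y of pot_purple in the frame of lab_rack between 0.07 and 0.11 m and z of pot_purple in the frame of lab_rack below 0.025 m) or (x of pot_yellow in the frame of lab_rack between -0.02 and 0.02 m and y of pot_yellow in the frame of lab_rack between 0.07 and 0.11 m and z of pot_yellow in the frame of lab_rack below 0.025 m) or (x of pot_green in the frame of lab_rack between -0.02 and 0.02 m and y of pot_green in the frame of lab_rack between 0.07 and 0.11 m and z of pot_green in the frame of lab_rack below 0.025 m) or (x of pot_black in the frame of lab_rack between -0.02 and 0.02 m and y of pot_black in the frame of lab_rack between 0.07 and 0.11 m and z of pot_black in the frame of lab_rack below 0.025 m))) or (not ((x of pot_purple in the frame of ward_rack between -0.02 and 0.02 m and y of pot_purple in the frame of ward_rack between -0.05 and -0.01 m and z of pot_purple in the frame of ward_rack below 0.025 m) or (x of pot_yellow in the frame of ward_rack between -0.02 and 0.02 m and y of pot_yellow in the frame of ward_rack between -0.05 and -0.01 m and z of pot_yellow in the frame of ward_rack below 0.025 m) or (x of pot_green in the frame of ward_rack between -0.02 and 0.02 m and y of pot_green in the frame of ward_rack between -0.05 and -0.01 m and z of pot_green in the frame of ward_rack below 0.025 m) or (x of pot_black in the frame of ward_rack between -0.02 and 0.02 m and y of pot_black in the frame of ward_rack between -0.05 and -0.01 m and z of pot_black in the frame of ward_rack below 0.025 m)) and not ((x of pot_purple in the frame of lab_rack between -0.02 and 0.02 m and y of pot_purple in the frame of lab_rack between 0.01 and 0.05 m and z of pot_purple in the frame of lab_rack below 0.025 m) or (x of pot_yellow in the frame of lab_rack between -0.02 and 0.02 m and y of pot_yellow in the frame of lab_rack between 0.01 and 0.05 m and z of pot_yellow in the frame of lab_rack below 0.025 m) or (x of pot_green in the frame of lab_rack between -0.02 and 0.02 m and y of pot_green in the frame of lab_rack between 0.01 and 0.05 m and z of pot_green in the frame of lab_rack below 0.025 m) or (x of pot_black in the frame of lab_rack between -0.02 and 0.02 m and y of pot_black in the frame of lab_rack between 0.01 and 0.05 m and z of pot_black in the frame of lab_rack below 0.025 m))) or (not ((x of pot_purple in the frame of ward_rack between -0.02 and 0.02 m and y of pot_purple in the frame of ward_rack between -0.11 and -0.07 m and z of pot_purple in the frame of ward_rack below 0.025 m) or (x of pot_yellow in the frame of ward_rack between -0.02 and 0.02 m and y of pot_yellow in the frame of ward_rack between -0.11 and -0.07 m and z of pot_yellow in the frame of ward_rack below 0.025 m) or (x of pot_green in the frame of ward_rack between -0.02 and 0.02 m and y of pot_green in the frame of ward_rack between -0.11 and -0.07 m and z of pot_green in the frame of ward_rack below 0.025 m) or (x of pot_black in the frame of ward_rack between -0.02 and 0.02 m and y of pot_black in the frame of ward_rack between -0.11 and -0.07 m and z of pot_black in the frame of ward_rack below 0.025 m)) and not ((x of pot_purple in the frame of lab_rack between -0.02 and 0.02 m and y of pot_purple in the frame of lab_rack between -0.05 and -0.01 m and z of pot_purple in the frame of lab_rack below 0.025 m) or (x of pot_yellow in the frame of lab_rack between -0.02 and 0.02 m and y of pot_yellow in the frame of lab_rack between -0.05 and -0.01 m and z of pot_yellow in the frame of lab_rack below 0.025 m) or (x of pot_green in the frame of lab_rack between -0.02 and 0.02 m and y of pot_green in the frame of lab_rack between -0.05 and -0.01 m and z of pot_green in the frame of lab_rack below 0.025 m) or (x of pot_black in the frame of lab_rack between -0.02 and 0.02 m and y of pot_black in the frame of lab_rack between -0.05 and -0.01 m and z of pot_black in the frame of lab_rack below 0.025 m)))).
It fails at once if a pot is tipped by more than about 35 degrees (angle between any of pot_purple, pot_yellow, pot_green, pot_black's own z axis and vertical above 0.6 rad).
It fails at once if a pot is dropped (falls free faster than 0.6 m/s, some 20 mm) ((linear speed of pot_purple above 0.6 m/s and contact force between the fingers and pot_purple below 0.05 N) or (linear speed of pot_yellow above 0.6 m/s and contact force between the fingers and pot_yellow below 0.05 N) or (linear speed of pot_green above 0.6 m/s and contact force between the fingers and pot_green below 0.05 N) or (linear speed of pot_black above 0.6 m/s and contact force between the fingers and pot_black below 0.05 N)).
It fails at once if the tube rack, the sanitiser or the tape roll is shifted by more than 30 mm (distance of any of tube_rack, sanitiser, tape_roll from where it was at the start of the episode above 0.03 m).
It also fails if it takes over 120 s, if anything falls off the work surface, if the arm or the gripper's body presses on something with over 40 N, if the wrist force passes 120 N, or if a joint passes its speed limit or range.

## Working session

There is one attempt and no reset: what is moved stays moved. The work goes in short steps, each a Python script; the robot and the scene stay as the last script left them, time stands still between calls to the robot, and variables do not carry over. Pictures are saved under pics/ and viewed, at most 14 in all, crops included, and the job is handed in when it is done.

```bash
mkdir -p pics; ls; python3 - <<'E'
from workcell import manip, imaging
import cv2
for n in("top","side"):
    f=imaging.grab_frame(n); cv2.imwrite(f"pics/{n}0.png",f["pixels"][:,:,::-1]); print(n,f["fx"],f["fy"],f["cx"],f["cy"],f["R"],f["t"])
print(manip.pinch_z, manip.get_state())
E
```

```text
pics
top 454.26320448970387 454.26320448970387 261.92077910085555 193.03737359337077 [[ 0.00366347 -0.99991182  0.01276467]
 [-0.99834841 -0.00438899 -0.0572816 ]
 [ 0.05733257 -0.01253374 -0.99827646]] [0.08563555 0.57045551 1.11719616]
side 496.747561850621 496.747561850621 243.67099104885438 187.85884981880324 [[-0.98112529 -0.19320789 -0.00799213]
 [-0.14175808  0.74673967 -0.64983422]
 [ 0.13152114 -0.63643584 -0.76003396]] [0.58248633 0.03809339 1.47339563]
0.0187 {'time_s': 0.1, 'q': array([ 1.13980928e+00,  3.26895259e-01, -1.93480636e-01,  1.05203550e+00,
       -5.10218491e-06,  1.43660376e+00]), 'qvel': array([-0.00019866, -0.00243042,  0.00178637, -0.00122673,  0.00095182,
       -0.00111075]), 'effort': array([-9.78503049e-04, -4.44239044e+01,  2.63037872e+01,  7.87361059e-03,
       -2.89685013e-04, -2.78068448e-07]), 'tcp_pos': array([0.1606117 , 0.52546614, 0.23056751]), 'ee_rot': array([ 1.47853128e-01,  9.89008999e-01, -7.76217253e-04, -2.22726275e-04]), 'ft_force': array([0.68928338, 0.5613343 , 0.99909757]), 'ft_torque': array([ 0.02111781, -0.09462542,  0.01216094]), 'grip_force': 0.0, 'finger_gap': 0.08551397418314474}
```

View pics/top0.png

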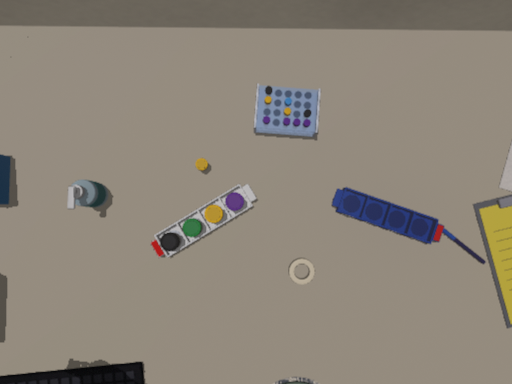

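View pics/side0.png

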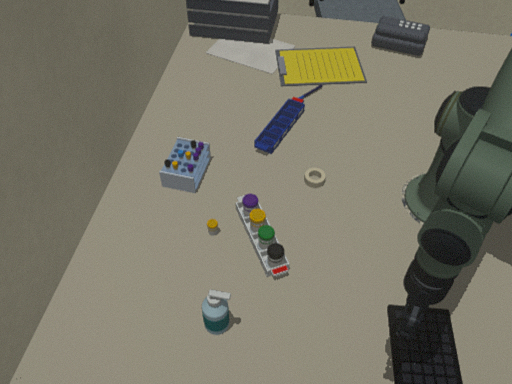

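The top view shows the ward rack with its red clip at (157,248). From the clip, the pots run black (170,241), green (192,228), yellow (214,214) and purple (235,201). The lab rack's clip is at (438,233), so its first place is at about (420,227). Two things could be pot_yellow: the pot in the rack at (214,214), and a smaller one standing loose at (202,164). The larger one in the rack fits. I'll confirm that in a crop and measure.

```bash
cat > h.py <<'E'
import numpy as np, cv2
from workcell import manip, imaging
from scipy.spatial.transform import Rotation as Ro
def ray(f,u,v,z):
    R=np.array(f["R"]);c=-R.T@np.array(f["t"])
    d=R.T@np.array([(u-f["cx"])/f["fx"],(v-f["cy"])/f["fy"],1]);return c+d*(z-c[2])/d[2]
def hsv(f): return cv2.cvtColor(f["pixels"],cv2.COLOR_RGB2HSV)
RNG=dict(purple=((125,90,30),(150,255,255)),yellow=((15,150,120),(32,255,255)),green=((50,120,40),(85,255,255)),
  black=((0,0,0),(179,255,38)),red=((0,180,80),(6,255,255)),blue=((110,150,30),(125,255,255)))
def mask(f,c,roi=None):
    m=cv2.inRange(hsv(f),*RNG[c])
    if roi: k=np.zeros_like(m);k[roi[1]:roi[3],roi[0]:roi[2]]=255;m&=k
    return m
def blob(m):
    n,l,s,c=cv2.connectedComponentsWithStats(m);i=1+np.argmax(s[1:,4]);return c[i],s[i],(l==i).astype(np.uint8)
E
python3 - <<'E'
from h import *
f=imaging.grab_frame("top")
roi=(145,180,265,265); P={}
for c in("black","green","yellow","purple"):
    ce,s,b=blob(mask(f,c,roi)); P[c]=ray(f,*ce,.065); print(c,ce,s,P[c], "dia~",2*np.sqrt(s[4]/np.pi)/454*1.05)
print("decoy",blob(mask(f,"yellow",(185,150,220,180)))[:2], "clip",ray(f,*blob(mask(f,"red",roi))[0],.025))
r=mask(f,"red",(400,200,470,260));b=mask(f,"blue",(320,170,470,270))
b=cv2.morphologyEx(cv2.morphologyEx(b|r,cv2.MORPH_CLOSE,np.ones((9,9))),cv2.MORPH_OPEN,np.ones((9,9)))
_,s,m=blob(b);rect=cv2.minAreaRect(cv2.findContours(m,0,2)[0][0]);print(rect)
bx=np.array([ray(f,*p,.025) for p in cv2.boxPoints(rect)]);print(bx,np.linalg.norm(bx-np.roll(bx,1,0),axis=1))
print("lab c",bx.mean(0),"clip",blob(r)[0],ray(f,*blob(r)[0],.025))
print("sanit",ray(f,90,195,.1),"tape",ray(f,302,271,.02))
im=f["pixels"][:,:,::-1]
a=cv2.resize(im[140:265,140:265],(500,500),interpolation=2);o=im.copy();o[m>0]=o[m>0]//2+100
cv2.imwrite("pics/crop1.png",np.hstack([a,cv2.resize(im[170:270,320:380+40],(300,300),interpolation=2).repeat(1,0) if 0 else cv2.copyMakeBorder(cv2.resize(o[180:255,325:450],(300,180)),0,320,0,0,0)]))
E
```

```text
black [175.05263158 240.81578947] [168 233  11  17  38] [0.45316681 0.29364735 0.065     ] dia~ 0.016087194174487115
green [191.70634921 227.17063492] [183 219  18  17 252] [0.48549419 0.25472804 0.065     ] dia~ 0.04142750476330797
yellow [213.44488189 213.41732283] [205 205  18  18 254] [0.5182656  0.20357561 0.065     ] dia~ 0.041591574731182884
purple [234.22  201.156] [226 193  18  18 250] [0.54762531 0.15445091 0.065     ] dia~ 0.04126278242203546
decoy (array([201.32727273, 163.91818182]), array([196, 158,  12,  13, 110], dtype=int32)) clip [0.43423869 0.34456948 0.025     ]
((434.5, 229.0), (20.0, 15.0), 90.0)
[[ 0.50695405 -0.32116112  0.025     ]
 [ 0.507091   -0.35851158  0.025     ]
 [ 0.45772666 -0.3575657   0.025     ]
 [ 0.45761087 -0.32030989  0.025     ]] [0.04935052 0.03735071 0.0493734  0.03725599]
lab c [ 0.48234564 -0.33938707  0.025     ] clip [438.19117647 232.33823529] [ 0.47411045 -0.3484092   0.025     ]
sanit [0.55901915 0.48387107 0.1       ] tape [ 0.37792951 -0.01145766  0.02      ]
```

View pics/crop1.png

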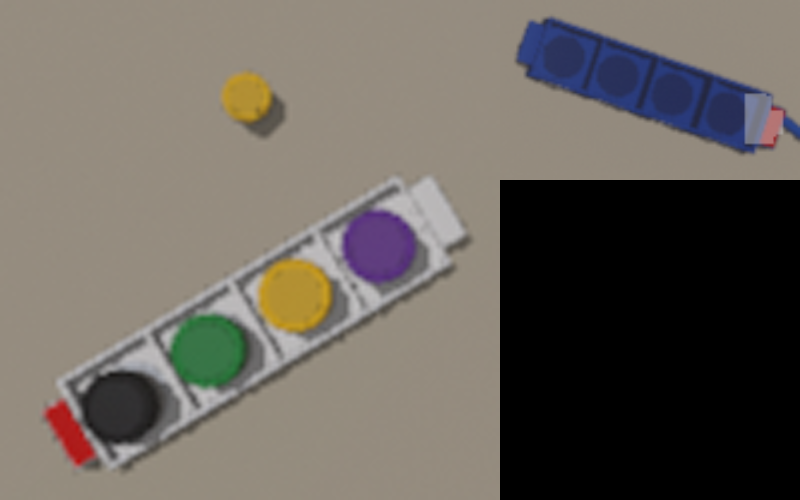

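The crop confirms it. The loose yellow item is about 12 px across against 18 px for the pot in the rack, so the one in the rack is meant. The blue and black masks were too tight, so I'll widen them.

```bash
sed -i 's/black=((0,0,0),(179,255,38))/black=((0,0,0),(179,110,75))/; s/blue=((110,150,30),(125,255,255))/blue=((105,110,20),(135,255,255))/' h.py
python3 - <<'E'
from h import *
f=imaging.grab_frame("top")
m=cv2.morphologyEx(mask(f,"black",(145,220,184,262)),cv2.MORPH_OPEN,np.ones((7,7)))
ce,s,_=blob(m);print("black",ce,s,ray(f,*ce,.065))
clip=ray(f,*blob(mask(f,"red",(400,200,470,260)))[0],.025)
b=mask(f,"blue",(320,170,470,270))
b=cv2.morphologyEx(cv2.morphologyEx(b,cv2.MORPH_CLOSE,np.ones((5,5))),cv2.MORPH_OPEN,np.ones((11,11)))
_,s,m=blob(b);rect=cv2.minAreaRect(cv2.findContours(m,0,2)[0][0])
bx=np.array([ray(f,*p,.028) for p in cv2.boxPoints(rect)]);print(rect,np.linalg.norm(bx-np.roll(bx,1,0),axis=1))
c=bx.mean(0);print("c",c)
d=(clip-c)[:2];print("clip",clip,"dist",np.linalg.norm(d),"ang",np.degrees(np.arctan2(d[1],d[0])))
# circles on the floors (darker marks)
o=f["pixels"][:,:,::-1].copy();cv2.drawContours(o,[cv2.boxPoints(rect).astype(int)],0,(0,255,255),1)
cv2.imwrite("pics/lab1.png",cv2.resize(o[175:255,325:450],(750,480),interpolation=0))
E
```

```text
black [170.12152778 241.375     ] [161 233  19  18 288] [0.45181446 0.30526339 0.065     ]
((384.5809326171875, 214.2672882080078), (106.39961242675781, 25.41928482055664), 19.179006576538086) [0.26181546 0.06308773 0.26267155 0.06300052]
c [ 0.51831331 -0.21491464  0.028     ]
clip [ 0.47394395 -0.34843524  0.025     ] dist 0.14069964941464397 ang -108.38182790861345
```

View pics/lab1.png

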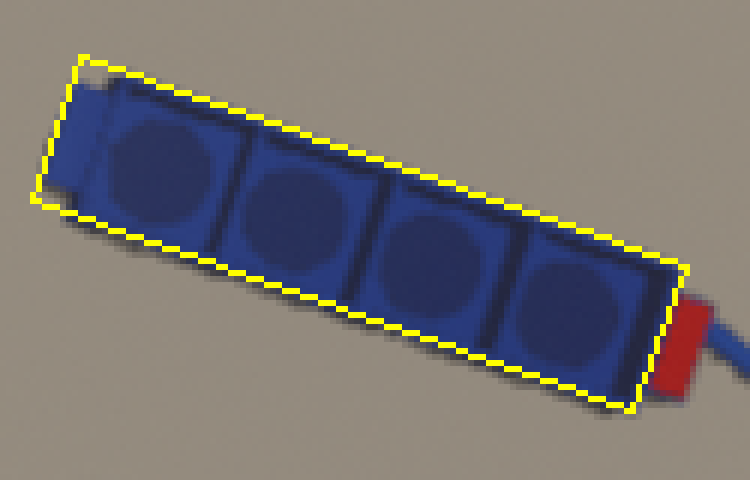

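The blue outline measures 262 x 63 mm. That is the body plus one lug (expected 262 x 64), so the rack origin lies 9 mm from the outline's centre towards the clip. The clip is then 132 mm away, against a nominal 130. The floor discs at (351,203), (374,211), (396.5,219) and (419,227) give a second check. Next I'll move the first pot.

```bash
cat >> h.py <<'E'
C=np.array([.51831,-.21491]);CL=np.array([.47394,-.34844])
U=(CL-C)/np.linalg.norm(CL-C);O=C+.009*U
def slot(k): return O+U*(.09-.06*k)
POT=dict(black=(.4518,.3053),green=(.4855,.2547),yellow=(.5183,.2036),purple=(.5476,.1545))
W=np.radians(121.6);L=np.arctan2(U[1],U[0])
def quat(row,p):
    best=None
    for s in(0,np.pi):
        a=row+np.pi/2+s;y=np.array([np.cos(a),np.sin(a),0]);z=np.array([0,0,-1.]);x=np.cross(y,z)
        q=Ro.from_matrix(np.c_[x,y,z]).as_quat();j=manip.inverse_kinematics([*p,.2],q)
        if j is not None and (best is None or abs(j[5])<best[0]): best=(abs(j[5]),q,j)
    return best[1],best[2]
ZG=.042
def pick(p):
    q,_=quat(W,p);manip.grip(.085);manip.move_pose([*p,.19],q)
    manip.move_straight([*p,ZG+.03],velocity=.2);manip.move_straight([*p,ZG],velocity=.1,stop_force=15)
    manip.grip(.03,30);g=manip.get_state();print("gap",g["finger_gap"],g["grip_force"],g["tcp_pos"])
    assert .035<g["finger_gap"]<.05
    manip.move_straight([*p,.19],velocity=.2)
def place(p):
    q,_=quat(L,p);manip.move_pose([*p,.19],q);print("gap",manip.get_state()["finger_gap"])
    manip.move_straight([*p,ZG+.012],velocity=.15)
    print("stop",manip.move_straight([*p,ZG-.002],velocity=.03,stop_force=6),manip.get_state()["tcp_pos"])
    manip.grip(.06);manip.grip(.085);manip.move_straight([*p,.19],velocity=.2);print("t",manip.get_state()["time_s"])
E
python3 - <<'E'
from h import *
f=imaging.grab_frame("top")
for k,(u,v) in enumerate([(419.3,227),(396.8,219.1),(374,211.5),(351.4,203.6)]): print(slot(k),ray(f,u,v,.005)[:2],quat(L,slot(k))[1])
for c,p in POT.items(): print(c,quat(W,p)[1])
p=POT["black"];pick(p)
for n in("top","side"): g=imaging.grab_frame(n);cv2.imwrite(f"pics/{n}1.png",g["pixels"][:,:,::-1])
E
```

```text
[ 0.48709212 -0.30885916] [ 0.48679958 -0.30887764] [-0.69306585  0.39714684 -0.17042325  1.00322623  0.          1.19853712]
[ 0.50601205 -0.25192027] [ 0.50645444 -0.25226206] [-0.5925073   0.37634943 -0.20204787  0.99239903  0.          1.29909568]
[ 0.52493198 -0.19498139] [ 0.52536513 -0.19483873] [-0.48746301  0.36683114 -0.2163524   0.98761279  0.          1.40413997]
[ 0.5438519  -0.13804251] [ 0.54504647 -0.13789007] [-0.38012475  0.36885521 -0.21331949  0.98862162  0.          1.51147823]
black [ 0.45886935  0.34039813 -0.25551026  0.97488794  0.          1.47814163]
green [ 0.34849331  0.34574098 -0.24766324  0.97739211  0.          1.36776559]
yellow [ 0.24174512  0.36121373 -0.22474413  0.98483847  0.          1.2610174 ]
purple [ 0.14527404  0.38307195 -0.19188071  0.99584367  0.          1.16454632]
gap 0.0431960494675316 30.072361528873444 [0.45223855 0.30551552 0.04270337]
```

View pics/side1.png

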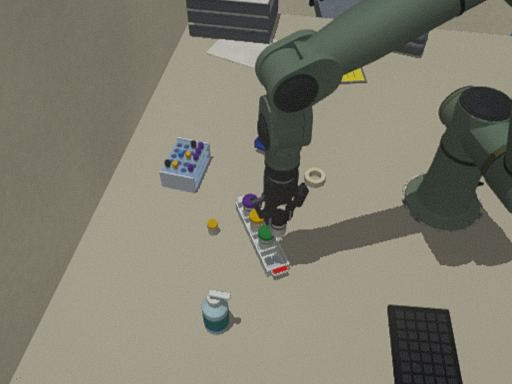

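The side view shows the black pot held upright at about (279,225), and the first ward place near the clip (281,269) is empty. The disc centres agree with my place centres to about 1 mm, so I'll place it.

```bash
python3 - <<'E'
from h import *
place(slot(0))
q,_=quat(W,POT["green"]);manip.move_pose([*POT["green"],.19],q)
for n,s in(("top",(325,175,450,255)),("side",(240,75,340,155))):
    g=imaging.grab_frame(n)["pixels"][:,:,::-1];cv2.imwrite(f"pics/{n}2.png",cv2.resize(g[s[1]:s[3],s[0]:s[2]],(700,480)))
print(manip.get_state()["time_s"])
E
```

```text
gap 0.04275950659659934
stop True [ 0.48697457 -0.30902703  0.04242468]
t 9.75
11.875
```

View pics/top2.png

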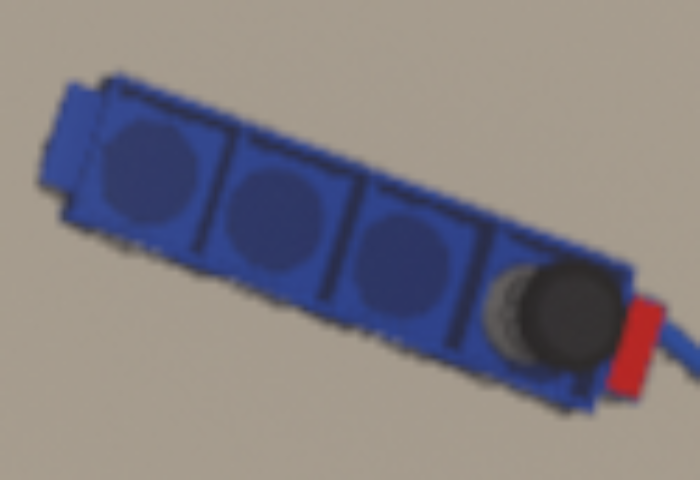

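View pics/side2.png

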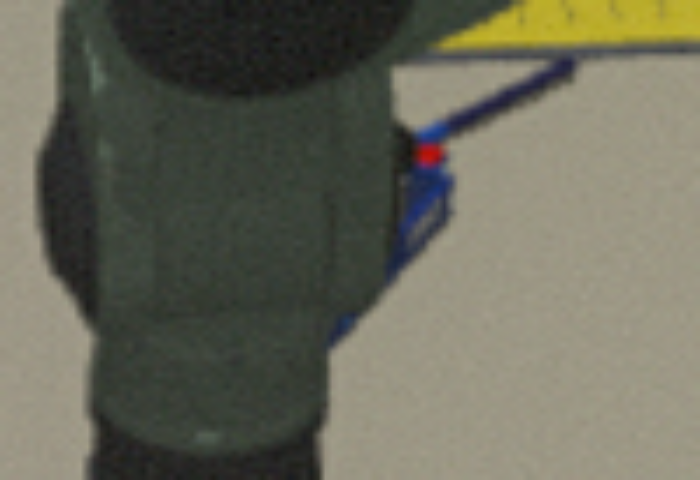

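```bash
cat >> h.py <<'E'
def lid(f,c,roi):
    m=cv2.morphologyEx(mask(f,c,roi),cv2.MORPH_OPEN,np.ones((5,5)));ce,s,_=blob(m);return ray(f,*ce,.065)[:2],s
def rel(p): d=np.array(p)-O;return np.array([d@np.array([U[1],-U[0]]),d@U])
E
python3 - <<'E'
from h import *
f=imaging.grab_frame("top");p,s=lid(f,"black",(410,208,450,250));print(p,s,rel(p))
p,s=lid(f,"purple",(220,185,250,215));print(p,s)
E
```

```text
[ 0.48752392 -0.30349714] [417 218  19  19 314] [0.00128104 0.08477539]
[0.54785002 0.15472352] [226 193  17  17 245]
```

The black pot is seated: contact came at the pick height, and it lies within about 5 mm along the row and 1 mm across, upright. Next is green, then a check.

```bash
python3 - <<'E'
from h import *
pick(POT["green"]);place(slot(1))
q,_=quat(W,POT["yellow"]);manip.move_pose([*POT["yellow"],.19],q)
f=imaging.grab_frame("top");p,s=lid(f,"green",(380,195,430,245));print(p,s,rel(p))
p,s=lid(f,"black",(410,208,450,250));print(p,s,rel(p))
E
```

```text
gap 0.043109533098097806 29.972678124904633 [0.48598315 0.25487305 0.04269677]
gap 0.04283747398513899
stop True [ 0.50584895 -0.25197299  0.04234047]
t 19.8417
[ 0.50505582 -0.25000645] [395 211  18  18 262] [0.00151093 0.02848535]
[ 0.48747173 -0.30342724] [417 218  19  19 315] [0.00135262 0.08472551]
```

Green sits at (1.5, 28.5) mm in the rack frame, so it is good. Yellow next.

```bash
python3 - <<'E'
from h import *
pick(POT["yellow"]);place(slot(2))
q,_=quat(W,POT["purple"]);manip.move_pose([*POT["purple"],.19],q)
f=imaging.grab_frame("top");p,s=lid(f,"yellow",(355,185,405,235));print(p,s,rel(p))
y=rel(p)[1]
assert -.04<y<-.02 and abs(rel(p)[0])<.01
pick(POT["purple"]);place(slot(3))
manip.move_pose([.40,.25,.3],manip.get_state()["ee_rot"])
f=imaging.grab_frame("top");p,s=lid(f,"purple",(330,180,375,220));print(p,s,rel(p))
for n in("top","side"): cv2.imwrite(f"pics/{n}3.png",imaging.grab_frame(n)["pixels"][:,:,::-1])
E
```

```text
gap 0.04289199837102326 29.997301697731018 [0.51877145 0.20368238 0.0427132 ]
gap 0.04296923020597502
stop True [ 0.52480335 -0.19503254  0.04235792]
t 29.1083
[ 0.52339344 -0.19278967] [371 204  18  17 258] [ 0.00215116 -0.03159476]
gap 0.043162437368313517 30.03349095582962 [0.54810148 0.15453898 0.04272783]
gap 0.04284307712479656
stop True [ 0.54376732 -0.13804865  0.04238163]
t 37.675
[ 0.54296583 -0.13667226] [347 195  19  18 279] [ 0.00127296 -0.09102094]
```

View pics/top3.png

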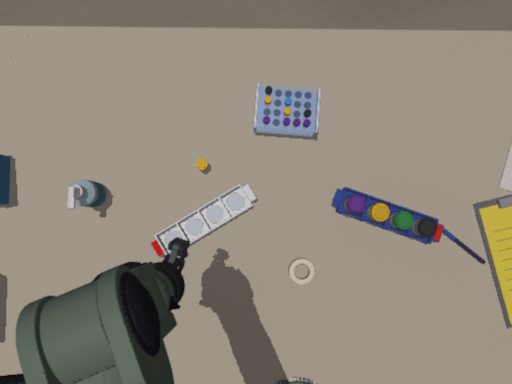

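View pics/side3.png

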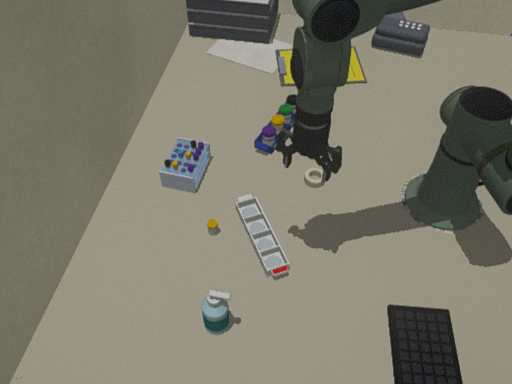

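The top view shows the lab rack from the clip (438,233) holding black (427,227), green (403,220), yellow (380,212) and purple (357,204), all upright. The ward rack is empty, and the tube rack, sanitiser and tape have not moved. In the side view the gripper hangs free in the air.

```bash
python3 -c "
from workcell import manip
manip.hold(.5);print(manip.sign_off())"
```

```text
the job is handed in; nothing more can be done
None
```

The four pots stand upright in the lab rack in the ward rack's order from the red clip (black, green, yellow, purple), and the job is handed in; the judge's verdict was not shown.

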